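# Lock the sample carriage with its linch pin

## Task

Make the instrument ready to be moved: slide the sample carriage fully home into the steel post, push the red-headed linch pin all the way through the post, then flip its yellow sprung ring over so that it snaps down over the pin's end. Do not shift or upset the bottle, beaker, jar, dish, tip box or tube rack standing around.

Things in the scene. Friction and masses are not known exactly. Their poses are not given: they have to be found in the camera images.
- instrument: white bench instrument, fixed, 240 (x) by 360 (y) mm, its flat top 70 mm above the bench. Origin: centre of its underside. x points away from the robot (yaw within 0.4 rad), y left, z up; all directions below are in this frame. A black detector head, 65 mm high above the top, takes its left end (y +122 to +168 mm, x -50 to +100 mm).
- post (a point): top centre of the steel post on the instrument, 131 mm above the bench, at instrument x +28, y +50 mm. The post is two uprights, each 22 mm wide in y: x from -18 to -6 mm and from +6 to +12 mm of this point. The carriage's lug goes into the 12 mm gap between them; the pin's axis runs along x, 16 mm below this point.
- carriage (a joint): travel of the aluminium sample carriage (three white-capped vials, blue end plate) on its rails, m: 0 = fully home, its lug's hole in line with the post's; grows to 0.085 as it slides out to -y. Pushed to +y it runs to a hard stop at 0. About 3 N of friction; stays where left. A pin pushed in first blocks the carriage.
- carriage_push (a point): centre of the outer (-y) face of the carriage's blue end plate: push here along the instrument's +y to shut the carriage. The plate is 66 mm wide in x, 34 mm high (from 84 to 118 mm above the bench); this point is 103 mm above the bench.
- pin (a joint): how far the linch pin is withdrawn, m: 0 = home, its red head against the post; about 0.032 to 0.038 at the start; a stop at 0.04 keeps it from falling out. It slides along the instrument's x, pushed in to +x, about 4 N of friction.
- pin_push (a point): centre of the free (-x) end face of the pin's red head, 115 mm above the bench: push here along +x. The head is a cylinder along x, 18 mm in diameter, 34 mm long. The steel shaft, 10 mm in diameter, reaches 42 mm beyond the head and stands 12 mm out of the far side of the post when home.
- pin_tip (a point): the end of the pin's steel shaft, on its axis, 76 mm from the point pin_push along +x.
- ring (a joint): angle of the yellow sprung ring hinged to the pin's head: 0 = level, down over the pin's end; 1.57 = upright; 1.83 = leaning back towards the robot (the start). Over-centre spring: holds it open above 0.8 rad, snaps it shut below. About 2.5 N towards +x at its far bar moves it. While the pin is not home the post's top keeps it from lying level.
- ring_bar (a point): middle of the ring's straight far bar (along y, 22 mm long, 5 mm wire; the whole ring is 41 mm wide). It swings about a hinge line along y with 42 mm radius; the hinge is 123 mm above the bench, 28 mm to +x of point pin_push. The bar is 164 mm above the bench at the start, 123 mm when down.
- jar: small amber screw-top jar, 34 mm wide, 40 mm high, standing on the instrument's top near its far right corner; origin: centre of its underside. Leave alone.
- dish: grey round dish, 44 mm wide, 14 mm high, lying on the instrument's top beyond the post; origin: centre of its underside. Leave alone.
- reagent: amber reagent bottle, 68 mm wide, 150 mm high, on the bench to the left; origin: centre of its underside. Leave alone.
- beaker: glass beaker, 80 mm wide, 90 mm high, on the bench to the left; origin: centre of its underside. Leave alone.
- tipbox: blue box of pipette tips, 87 by 122 by 62 mm, on the bench to the right; origin: centre of its underside. Leave alone.
- tuberack: white rack of five capped tubes, 60 by 200 mm, 97 mm high, on the bench to the right; origin: centre of its underside. Leave alone.

How it is judged:
By the outcome, as a careful person would: the job done as asked, in the order asked, and still so for the second after the job is handed in, with the robot touching nothing.
It also fails if it takes over 45 s, if anything falls off the work surface, if the arm or the gripper's body presses on something with over 40 N, if the wrist force passes 120 N, or if a joint passes its speed limit or range.

## Robot

A 7-joint arm with a two-finger parallel gripper is mounted at the origin on the work surface. World frame = base frame: x ahead of the robot, y to its left, z up, the work surface at z = 0. Lengths are in m, angles in rad, forces in N, time in s.
With the tool pointing down it reaches from about 0.425 to 0.925 m from the base axis. Payload 6.8 kg.
Tool frame: the origin (TCP) lies at the very end of the fingers, on their centre line; the grasp point (between the pads) lies 19 mm behind it (r.grip_depth is the distance from the TCP to the grasp point, in m); z points along the fingers, y is the direction in which the jaws open and shut (so a half turn about z gives the same grasp; the last joint's range is limited). The gripper opens to 85 mm and grips with 20 to 120 N. Pads are 22 mm wide; open, the fingers measure 114 mm over their backs; the gripper's body (76 mm by 85 mm) begins 54 mm behind the grasp point. The pads swing forward as they close: fully open they stand 13 mm farther back than shut.
Start: joints at [1.109, 0.477, 0.022, 1.555, -0.011, 1.109, -0.083], TCP at [0.234, -0.633, 0.231] pointing down, gripper open.
Joint ranges: [-2.96, 2.96], [-0.34, 2.1], [-1.41, 1.46], [0.24, 2.44], [-1.37, 4.51], [0.17, 1.92], [-2.96, 2.96]. Speed limits (rad/s): [2.39, 2.39, 3.14, 3.14, 3.14, 3.14, 3.14].

## Interface

Orientations are given as a rotation vector (axis times angle).
In Python, from bench import r, grab_frame gives the robot as it stands. The module is installed in compiled form; this text tells all that it offers.
- The arm moves only by the tool play_rows, never from a script. Its argument "increments" is a list of rows, each a list of 7 numbers: the shift along the tool's x, y, z in mm, then the turn, a rotation vector about the tool's x, y, z in rad, then the closure in counts, from 0 (fully open) to 255 (shut). In form: [[tx, ty, tz, rx, ry, rz, claw], ...]. A call has 1 to 5 rows; each row shifts and turns the pose as measured when the row begins, along the tool's axes as they then stand; what a row does not reach is not made up. A row lasts 1/10 s, in which the tool goes at most 50 mm and 8.59 degrees, less where a joint would pass 70% of its speed; a pose out of reach is approached as far as the arm can. A call is refused whole if a number of a shift passes 50 or a number of a turn 0.15, either way. A call with a gripper value outside its range is refused whole. The fingers move at their own pace and stop on an object; "force" is the grip in N (left out, the last holds). Time passes only in rows, so rows that do not move let the fingers close. It gives the time, the measured TCP pose, the force and the opening at its end, in the units of the state.
- r.get_obs(): the state, without advancing time (a new reading comes with each control period).
- grab_frame(name): name is "scene" or "top" or "wrist"; returns a dict with "color" (400x640x3 uint8, blue, green, red), "depth" (400x640 float32, m along the optical axis (not along the pixel's ray), 0 where there is no reading), "K" (3x3 intrinsics, pixels), "k1" (the pictures are not rectified: a ray, as slopes to the right and down, at radius r is drawn at 1 + k1 r^2 times it, then the intrinsics apply), "T" (4x4, takes a point from camera to world coordinates). Camera axes: x right, y up, looking along -z (the intrinsics and any distortion apply to the point x, -y, -z); pixel columns grow to the right and rows downward; lengths in m; the calibration is good to about 2 mm. A picture is of the moment at which its call begins.
- r.hand_in(): hands the job in, once; it reports no verdict.
The state is a dict: "clock": time; "joints": joint angles; "qvel": joint speeds; "tau": joint torques, N m; "tcp_pos": TCP position; "orientation": TCP orientation; "contact_force": force on the tool from outside, world axes, zero at the start; "moment": the same for the moment, N m; "grip_width": finger opening in m.
Only numpy, scipy, OpenCV 4.12 (cv2) and the standard library are available. Lean on these libraries where they do the work, as an engineer would, in place of code of your own. Each camera call takes 0.05 s, during which the arm holds its last target.

## Working session

There is one attempt and no reset: what is moved stays moved. The work goes in short steps, Python scripts to look and compute and a tool call to move; the robot and the scene stay as the last step left them, time stands still between calls to the robot, and variables do not carry over. Pictures are saved under pics/ and viewed, and the job is handed in when it is done.

Besides the shell and the picture viewer there is one more tool, called after "Emit:" as name(argument=value, ...), one argument or row to a line, values as JSON. play_rows: Moves the arm, as the interface text tells. Its arguments: {"type":"object","properties":{"increments":{"type":"array","items":{"type":"array","items":{"type":"number"}}},"force":{"type":"number"}},"required":["increments"]}

```bash
mkdir -p pics; python3 - <<'E'
from bench import r, grab_frame
import cv2,numpy as np
print(r.get_obs())
for n in ["scene","top","wrist"]:
    f=grab_frame(n); cv2.imwrite(f"pics/{n}0.png",f["color"]); print(n,f["K"].tolist(),f["k1"],f["T"].round(3).tolist())
    np.savez(f"{n}0.npz",**f)
E
```

```text
{'clock': 0.0, 'joints': array([ 1.10888437,  0.47778146,  0.02233651,  1.55644001, -0.011513  ,
        1.10930745, -0.08311564]), 'qvel': array([ 0.00100691, -0.00164086, -0.00149168, -0.00045957, -0.00080264,
        0.00078667,  0.00101829]), 'tau': array([ 5.81563181e-04, -5.96450222e+01,  1.60863485e+00, -2.81197232e+01,
        1.25666810e-02,  9.38805286e-03,  1.49435323e-05]), 'tcp_pos': array([ 0.2336593 , -0.63264055,  0.23034298]), 'orientation': array([-3.09083311e+00, -5.52568230e-01,  6.85154602e-04]), 'contact_force': array([-1.13062412,  0.24251816, -0.50621139]), 'moment': array([-0.01360787, -0.00990056, -0.00163993]), 'grip_width': 0.08533313014410872}
scene [[473.51227478539465, 0.0, 317.98744349503653], [0.0, 473.51227478539465, 193.69061573555015], [0.0, 0.0, 1.0]] -0.04677098672482366 [[0.26, -0.537, 0.802, 1.53], [0.965, 0.15, -0.213, -0.258], [-0.006, 0.83, 0.558, 0.768], [0.0, 0.0, 0.0, 1.0]]
top [[406.12070779588953, 0.0, 321.49720460288745], [0.0, 406.12070779588953, 197.9454829128493], [0.0, 0.0, 1.0]] 0.019035507671361317 [[0.008, 0.993, -0.12, 0.455], [-1.0, 0.01, 0.017, 0.009], [0.018, 0.12, 0.993, 1.219], [0.0, 0.0, 0.0, 1.0]]
wrist [[357.58600522438746, 0.0, 323.74248370967035], [0.0, 357.58600522438746, 208.0827073421331], [0.0, 0.0, 1.0]] 0.012214970605820542 [[0.346, 0.898, 0.273, 0.304], [-0.938, 0.331, 0.1, -0.607], [-0.001, -0.291, 0.957, 0.374], [0.0, 0.0, 0.0, 1.0]]
```

View pics/scene0.png

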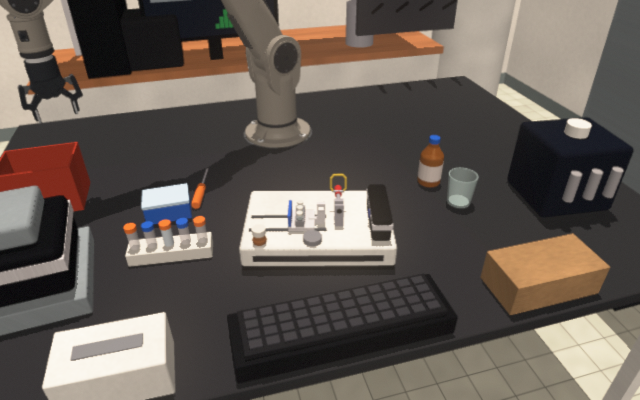

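View pics/top0.png

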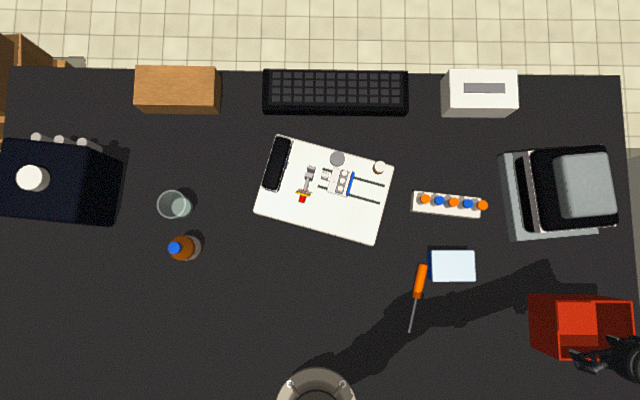

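View pics/wrist0.png

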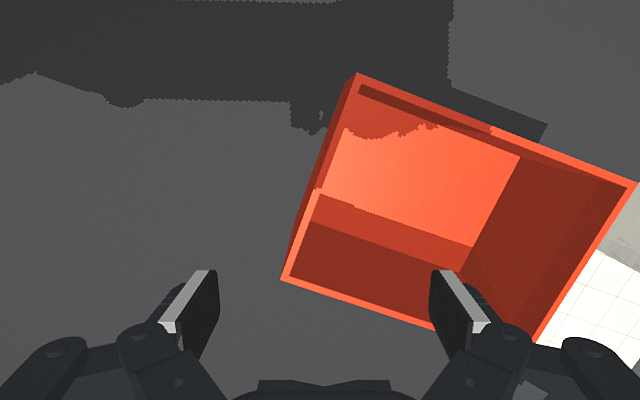

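```bash
cat > h.py <<'E'
import numpy as np,cv2
def load(n): return dict(np.load(n))
def ray(f,u,v):
    K=f["K"];k1=float(f["k1"])
    d=np.array([k1,0,0,0,0.])
    p=cv2.undistortPoints(np.array([[[u,v]]],float),K,np.array([k1,0,0,0]))[0,0]
    dv=f["T"][:3,:3]@np.array([p[0],-p[1],-1.]); return f["T"][:3,3],dv
def onz(f,u,v,z):
    o,d=ray(f,u,v); return o+d*(z-o[2])/d[2]
def bydepth(f,u,v):
    o,d=ray(f,u,v); return o+d*f["depth"][int(round(v)),int(round(u))]
def proj(f,P):
    T=f["T"];c=T[:3,:3].T@(np.asarray(P)-T[:3,3]); a=np.array([c[0],-c[1]])/-c[2]
    a=a*(1+float(f["k1"])*(a@a)); return a*[f["K"][0,0],f["K"][1,1]]+f["K"][:2,2]
E
python3 - <<'E'
from h import *
f=load("top0.npz"); g=f["color"]
hsv=cv2.cvtColor(g,cv2.COLOR_BGR2HSV)
m=((hsv[...,1]<40)&(hsv[...,2]>170)).astype(np.uint8); m[:120]=0;m[250:]=0;m[:,:245]=0;m[:,400:]=0
c=max(cv2.findContours(m,cv2.RETR_EXTERNAL,cv2.CHAIN_APPROX_NONE)[0],key=cv2.contourArea)
h=cv2.convexHull(c); P=np.array([onz(f,*p[0],0.07)[:2] for p in h.astype(float)])
rc=cv2.minAreaRect((P*1000).astype(np.float32));print(rc,cv2.boxPoints(rc))
for n in ["top0","scene0"]:
    f=load(n+".npz");x=f["color"][120:260,240:400]
    cv2.imwrite(f"pics/{n}z.png",cv2.resize(x,None,fx=5,fy=4.28 if 0 else 4.2,interpolation=cv2.INTER_NEAREST)[:588])
E
```

```text
((622.4988403320312, -18.431930541992188), (355.1798400878906, 241.625244140625), 74.87812042236328) [[ 459.54114 -158.3557 ]
 [ 692.7997  -221.38924]
 [ 785.45654  121.49184]
 [ 552.198    184.52538]]
```

View pics/top0z.png

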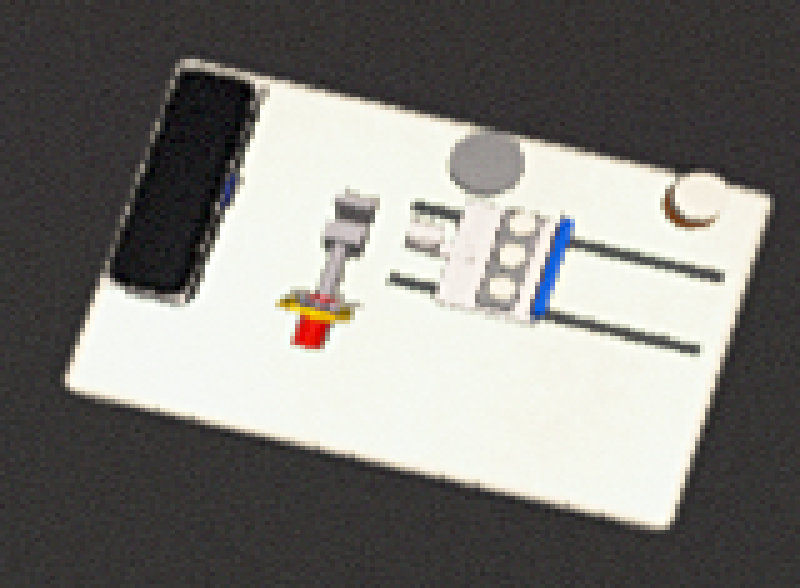

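View pics/scene0z.png

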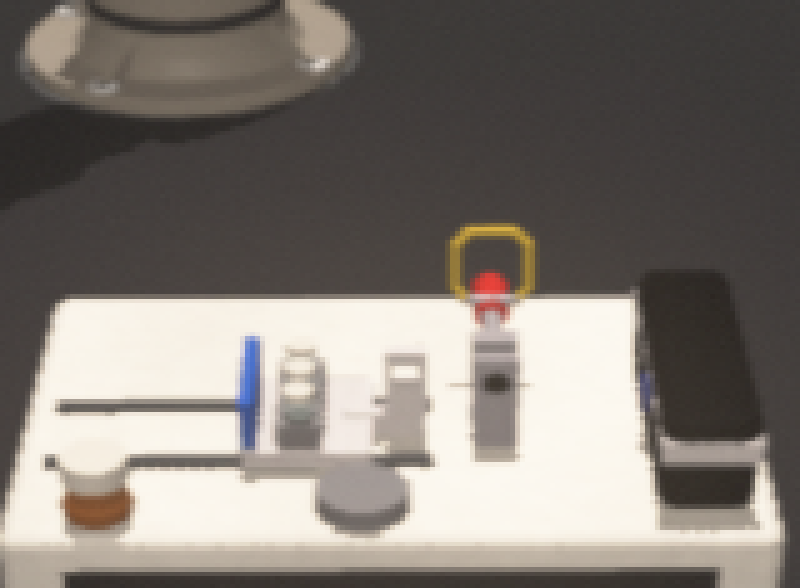

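```bash
cat >> h.py <<'E'
C=np.array([0.6225,-0.0184]);YAW=-0.264
def I2W(x,y,z,C=C,yaw=YAW):
    c,s=np.cos(yaw),np.sin(yaw); return np.array([C[0]+c*x-s*y,C[1]+s*x+c*y,z])
def W2I(P,C=C,yaw=YAW):
    c,s=np.cos(yaw),np.sin(yaw); d=np.asarray(P)[:2]-C; return np.array([c*d[0]+s*d[1],-s*d[0]+c*d[1],P[2] if len(P)>2 else 0])*1000
E
python3 - <<'E'
from h import *
for n in ["top0","scene0"]:
    f=load(n+".npz"); im=f["color"].copy()
    L={}
    for a in (-.12,.12):
        for b in (-.18,.18): L[f"c{a}{b}"]=I2W(a,b,.07)
    L["post"]=I2W(.028,.05,.131)
    for x in(.010,.022,.034,.040):
        for y in (.039,.061): L[f"p{x}{y}"]=I2W(x,y,.131)
    for x,y in ((-.05,.122),(-.05,.168),(.1,.122),(.1,.168)): L[f"d{x}{y}"]=I2W(x,y,.135)
    big=cv2.resize(im[120:270,240:400],None,fx=5,fy=4,interpolation=cv2.INTER_CUBIC)
    for k,P in L.items():
        u=proj(f,P); cv2.circle(big,(int((u[0]-240+.5)*5),int((u[1]-120+.5)*4)),3,(0,200,0),-1)
    cv2.imwrite(f"pics/{n}ov.png",big)
    hsv=cv2.cvtColor(im,cv2.COLOR_BGR2HSV)
    S=hsv[...,1]>140;roi=np.zeros(S.shape,bool);roi[120:250,255:395]=1
    for nm,lo,hi in(("blue",105,130),("red",-1,6),("yel",18,35)):
        H=hsv[...,0]; m=S&roi&(((H>=lo)&(H<=hi))|((nm=="red")&(H>174)))&(hsv[...,2]>90)
        k,lab,st,ce=cv2.connectedComponentsWithStats(m.astype(np.uint8))
        for i in range(1,k):
            if st[i,4]>5:
                z={"blue":.101,"red":.115,"yel":.145}[nm]
                d=np.median(f["depth"][lab==i]);P=onz(f,*ce[i],z)
                print(n,nm,st[i],ce[i].round(1),P.round(4),W2I(P).round(1),"depth",W2I(bydepth(f,*ce[i])).round(1))
E
```

```text
top0 blue [347 172   7  23  51] [350. 183.] [ 0.6331 -0.0902  0.101 ] [ 29.  -66.6 101. ] depth [ 26.4 -65.9 115.4]
top0 red [299 195   7   8  37] [301.6 198.9] [0.5856 0.0436 0.115 ] [-51.8  50.3 115. ] depth [-52.4  50.  119.9]
top0 yel [296 191  14   6  29] [302.2 193.6] [0.5963 0.0414 0.145 ] [-40.9  50.9 145. ] depth [-43.   49.8 162.8]
scene0 blue [288 201   3  15  27] [289.5 209.1] [ 0.6168 -0.0869  0.101 ] [ 12.4 -67.6 101. ] depth [ 38.6 -65.5 119.9]
scene0 red [334 185   8   5  32] [337.5 187.2] [0.5762 0.0461 0.115 ] [-61.6  50.2 115. ] depth [-48.6  49.6 123.5]
scene0 red [336 192   5   2   6] [337.7 192.3] [0.5986 0.0397 0.115 ] [-38.2  49.8 115. ] depth [-24.   49.2 124.5]
scene0 yel [330 173  17  18  92] [338.1 180. ] [0.5895 0.043  0.145 ] [-47.9  50.6 145. ] depth [-270.4   60.7    4.5]
```

View pics/top0ov.png

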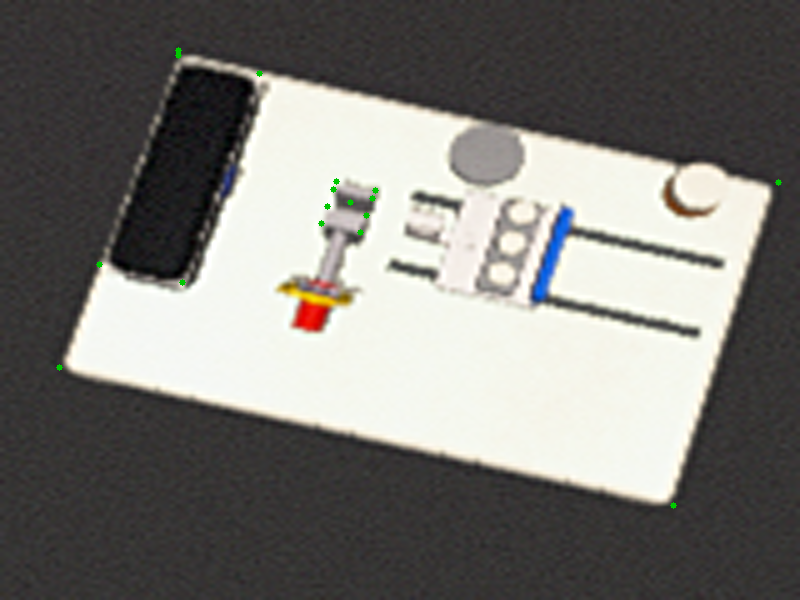

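View pics/scene0ov.png

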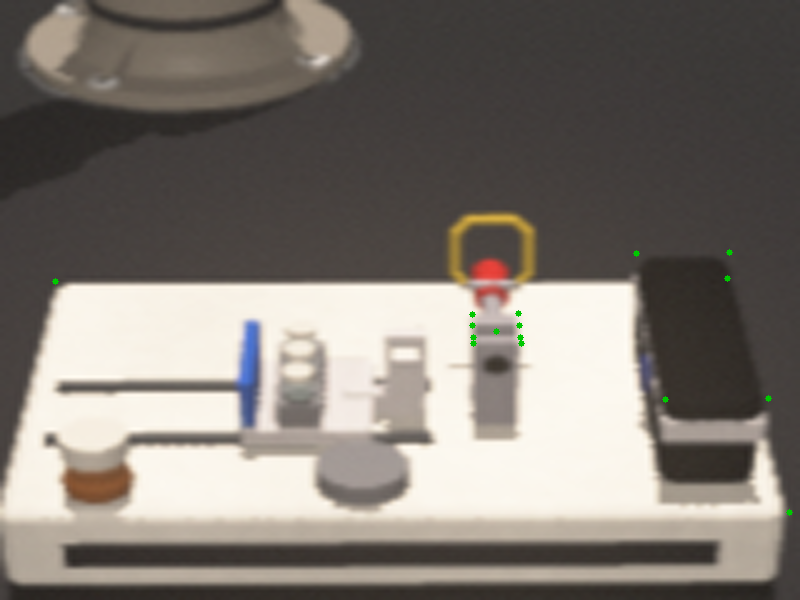

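Emit:
play_rows(
  increments=[
    [0, 0, -10, 0, 0, 0.124, 255],
    [0, 0, -10, 0, 0, 0.124, 255],
    [0, 0, -10, 0, 0, 0.124, 255],
    [0, 0, 0, 0, 0, 0.124, 255],
    [0, 0, 0, 0, 0, 0.124, 255],
  ],
)

```text
clock: 0.65
tcp_pos: [0.2329, -0.6315, 0.2591]
orientation: [-3.103, 0.451, 0.005]
contact_force: [-0.7, -0.6, 0.2]
grip_width: 0.0121
```

```bash
cat > go.py <<'E'
# usage: go.py x y z tilt  (instrument mm) -> delta in tool axes; desired: tool x=instr x, z down, tilted fwd by tilt about instr y
import sys
from h import *
from bench import r
from scipy.spatial.transform import Rotation as R
o=r.get_obs(); Rc=R.from_rotvec(o["orientation"]); p=o["tcp_pos"]
print("clock",round(o["clock"],2),"instr",W2I(p)[:2].round(1),round(p[2]*1000,1),"F_instr",(R.from_euler("z",-YAW).apply(o["contact_force"])).round(1),"w",round(o["grip_width"]*1000,1))
print("joints",o["joints"].round(2))
Ri=R.from_euler("z",-YAW)*Rc
print("tool axes in instr x,z:",Ri.as_matrix()[:,0].round(3),Ri.as_matrix()[:,2].round(3))
if len(sys.argv)>1:
    x,y,z,t=map(float,sys.argv[1:5])
    Rd=R.from_euler("z",YAW)*R.from_euler("y",-t)*R.from_euler("x",np.pi)
    W=I2W(x/1000,y/1000,z/1000)
    d=Rc.inv().apply(W-p)*1000
    print("target world",W.round(4),"shift tool mm",d.round(1),"rot tool",(Rc.inv()*Rd).as_rotvec().round(3))
E
python3 go.py 28 -112 200 0
```

```text
clock 0.65 instr [-216.1 -693.5] 259.1 F_instr [-0.6 -0.8  0.2] w 12.1
joints [ 1.01  0.46  0.16  1.53 -0.08  1.17 -0.67]
tool axes in instr x,z: [ 1.    -0.025 -0.004] [-0.004  0.005 -1.   ]
target world [ 0.6203 -0.1338  0.2   ] shift tool mm [ 229.8 -587.    61.3] rot tool [-0.005  0.004 -0.025]
```

Emit:
play_rows(
  increments=[
    [18, -45, 0, 0, 0, -0.025, 255],
    [18, -45, 0, 0, 0, 0, 255],
    [18, -45, 0, 0, 0, 0, 255],
    [18, -45, 0, 0, 0, 0, 255],
    [18, -45, 0, 0, 0, 0, 255],
  ],
)

```text
clock: 1.15
tcp_pos: [0.3771, -0.4397, 0.2573]
orientation: [-3.108, 0.442, 0.013]
contact_force: [0.8, -0.4, -0.1]
grip_width: 0.0001
```

Emit:
play_rows(
  increments=[
    [18, -45, 0, 0, 0, 0, 255],
    [18, -45, 0, 0, 0, 0, 255],
    [18, -45, 0, 0, 0, 0, 255],
    [18, -45, 0, 0, 0, 0, 255],
    [18, -45, 0, 0, 0, 0, 255],
  ],
)

```text
clock: 1.65
tcp_pos: [0.5291, -0.2411, 0.2564]
orientation: [-3.108, 0.443, 0.014]
contact_force: [1.8, -0.2, 0.4]
grip_width: -0.0
```

```bash
python3 go.py 28 -112 200 0
```

```text
clock 1.65 instr [ -32.1 -239.3] 256.4 F_instr [1.8 0.2 0.4] w -0.0
joints [ 0.35  0.31 -0.04  1.75  0.01  1.1  -1.55]
tool axes in instr x,z: [ 1.    -0.019 -0.009] [-0.009  0.001 -1.   ]
target world [ 0.6203 -0.1338  0.2   ] shift tool mm [  58.1 -128.4   56.1] rot tool [-0.001  0.009 -0.019]
```

Emit:
play_rows(
  increments=[
    [18, -40, 14, 0, 0.009, -0.019, 255],
    [18, -40, 14, 0, 0, 0, 255],
    [18, -40, 14, 0, 0, 0, 255],
    [5, -10, 10, 0, 0, 0, 255],
    [0, 0, 0, 0, 0, 0, 255],
  ],
)

```text
clock: 2.15
tcp_pos: [0.6271, -0.1169, 0.2022]
orientation: [-3.112, 0.393, -0.003]
contact_force: [-0.5, 0.5, 0.9]
grip_width: 0.0002
```

```bash
python3 go.py 28 -105 94 0
python3 - <<'E'
from bench import grab_frame
import cv2,numpy as np
for n in ("wrist","top"):
    f=grab_frame(n); np.savez(n+"1.npz",**f); cv2.imwrite(f"pics/{n}1.png",f["color"])
E
```

```text
clock 2.15 instr [ 30.1 -93.9] 202.2 F_instr [-0.6  0.3  0.9] w 0.2
joints [ 0.16  0.45 -0.1   1.67  0.04  1.02 -1.77]
tool axes in instr x,z: [1.    0.012 0.001] [ 0.001  0.005 -1.   ]
target world [ 0.6221 -0.1271  0.094 ] shift tool mm [ -2.4  11.6 108.1] rot tool [-0.005 -0.001  0.012]
```

View pics/wrist1.png

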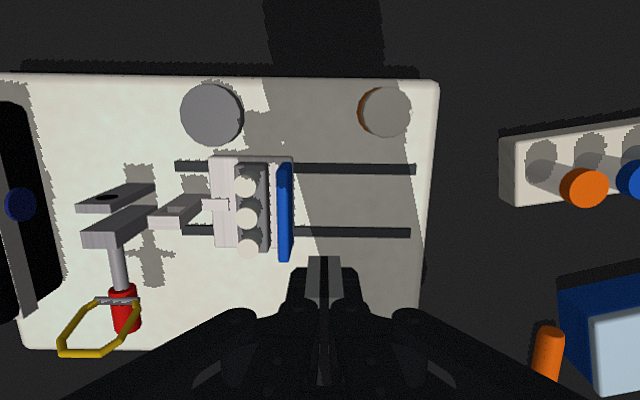

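```bash
python3 - <<'E'
from h import *
f=load("wrist1.npz")
for nm,u,v,z in [("corner FR",439,80,.07),("plate top far-right",292,163,.118),("plate top near right",289,261,.118),("plate low?",294,238,.084)]:
    P=onz(f,u,v,z);print(nm,W2I(P).round(1),"depth",W2I(bydepth(f,u-3,v)).round(1)*[1,1,1000] if 0 else W2I(bydepth(f,u-3,v)).round(3))
for k,P in {"post":I2W(.028,.05,.131),"c":I2W(.12,-.18,.07),"u1a":I2W(.01,.039,.131),"u1b":I2W(.01,.061,.131),"u2":I2W(.04,.039,.131)}.items(): print(k,proj(f,P).round(0))
big=cv2.resize(f["color"][150:370,30:330],None,fx=2.6,fy=2.6,interpolation=cv2.INTER_CUBIC)
for x in (10,22,34,40):
  for y in (39,61):
    u=proj(f,I2W(x/1e3,y/1e3,.131)); cv2.circle(big,(int((u[0]-30)*2.6),int((u[1]-150)*2.6)),2,(0,255,0),-1)
for P in (I2W(-.059,.05,.115),I2W(-.059+.017,.05,.164)):
    u=proj(f,P); cv2.circle(big,(int((u[0]-30)*2.6),int((u[1]-150)*2.6)),3,(255,0,255),-1)
cv2.imwrite("pics/w1ov.png",big)
E
```

```text
corner FR [ 119.4 -175.5   70. ] depth [ 123.038 -193.11     1.819]
plate top far-right [ 65.8 -72.5 118. ] depth [ 61.474 -68.099  92.727]
plate top near right [ -2.9 -69.5 118. ] depth [ -2.589 -67.516 118.657]
plate low? [  0.9 -70.2  84. ] depth [  6.112 -69.155  97.349]
post [ 97. 223.]
c [445.  79.]
u1a [119. 250.]
u1b [ 85. 249.]
u2 [112. 205.]
```

View pics/w1ov.png

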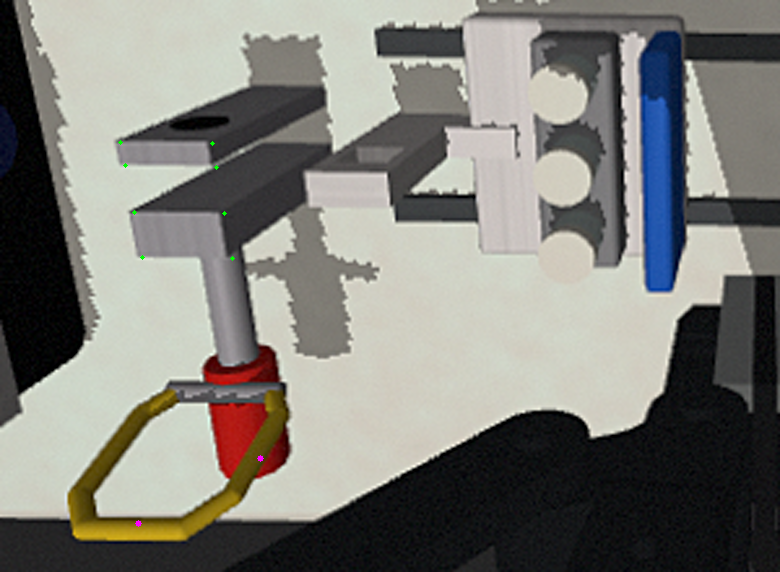

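Emit:
play_rows(
  increments=[
    [-2, 12, 25, 0, 0, 0.012, 255],
    [0, 0, 30, 0, 0, 0, 255],
    [0, 0, 30, 0, 0, 0, 255],
    [0, 0, 20, 0, 0, 0, 255],
    [0, 0, 3, 0, 0, 0, 255],
  ],
)

```text
clock: 2.75
tcp_pos: [0.6208, -0.1445, 0.0996]
orientation: [3.108, -0.442, 0.02]
contact_force: [-0.0, -0.6, 0.6]
grip_width: 0.0003
```

```bash
python3 go.py 28 -85 95 0
```

```text
clock 2.75 instr [  31.3 -122.2] 99.6 F_instr [ 0.1 -0.6  0.6] w 0.3
joints [ 0.19  0.55 -0.08  1.76  0.06  0.81 -1.77]
tool axes in instr x,z: [ 1.    -0.019  0.013] [ 0.013 -0.001 -1.   ]
target world [ 0.6273 -0.1078  0.095 ] shift tool mm [ -4.1 -37.1   4.5] rot tool [ 0.001 -0.013 -0.019]
```

Emit:
play_rows(
  increments=[
    [-3, -15, 3, 0, -0.013, -0.019, 255],
    [0, -12, 0, 0, 0, 0, 255],
    [0, -8, 0, 0, 0, 0, 255],
    [0, -6, 0, 0, 0, 0, 255],
    [0, -6, 0, 0, 0, 0, 255],
  ],
)

```text
clock: 3.25
tcp_pos: [0.632, -0.0998, 0.1012]
orientation: [3.11, -0.418, 0.007]
contact_force: [-1.4, -4.3, -2.1]
grip_width: 0.0
```

```bash
python3 go.py 28 -85 95 0
```

```text
clock 3.25 instr [ 30.5 -76.1] 101.2 F_instr [-0.3 -4.5 -2.1] w 0.0
joints [ 0.12  0.56 -0.08  1.75  0.07  0.83 -1.84]
tool axes in instr x,z: [ 1.    -0.003  0.005] [ 0.005 -0.003 -1.   ]
target world [ 0.6273 -0.1078  0.095 ] shift tool mm [-2.5  8.9  6.2] rot tool [ 0.003 -0.005 -0.003]
```

Emit:
play_rows(
  increments=[
    [-1, -8, 3, 0, 0, 0, 255],
    [0, -8, 0, 0, 0, 0, 255],
    [0, -8, 0, 0, 0, 0, 255],
    [0, -8, 0, 0, 0, 0, 255],
    [0, -6, 0, 0, 0, 0, 255],
  ],
)

```text
clock: 3.75
tcp_pos: [0.6412, -0.0652, 0.0989]
orientation: [3.102, -0.421, 0.007]
contact_force: [-5.6, -16.1, 6.2]
grip_width: 0.0001
```

```bash
python3 go.py 28 -30 97 0
python3 - <<'E'
from bench import grab_frame
import cv2,numpy as np
for n in ("scene","top"):
    f=grab_frame(n); np.savez(n+"2.npz",**f); x=f["color"][120:260,240:400]
    cv2.imwrite(f"pics/{n}2z.png",cv2.resize(x,None,fx=5,fy=4.2,interpolation=cv2.INTER_CUBIC))
E
```

```text
clock 3.75 instr [ 30.3 -40.3] 98.9 F_instr [ -1.2 -17.    6.2] w 0.1
joints [ 0.06  0.57 -0.08  1.74  0.07  0.84 -1.9 ]
tool axes in instr x,z: [ 1.    -0.006  0.006] [ 0.006 -0.01  -1.   ]
target world [ 0.6417 -0.0547  0.097 ] shift tool mm [ -2.3 -10.3   1.7] rot tool [ 0.01  -0.006 -0.006]
```

View pics/scene2z.png

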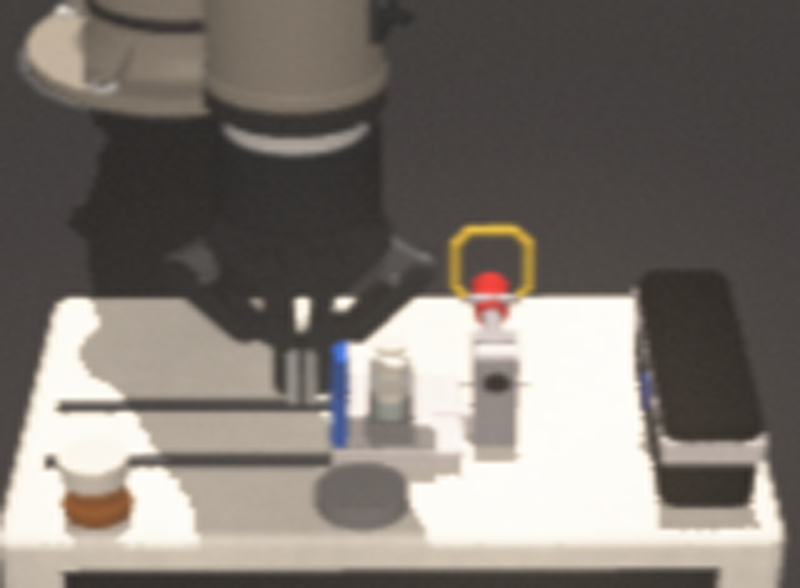

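Emit:
play_rows(
  increments=[
    [0, -4, 0, 0, 0, 0, 255],
    [0, -5, 0, 0, 0, 0, 255],
    [0, -5, 0, 0, 0, 0, 255],
  ],
)

```text
clock: 4.15
tcp_pos: [0.6409, -0.0656, 0.0991]
orientation: [3.084, -0.436, -0.003]
contact_force: [-7.2, -12.4, 5.4]
grip_width: -0.0002
```

```bash
python3 go.py 28 -30 97 0
```

```text
clock 4.15 instr [ 30.1 -40.7] 99.1 F_instr [ -3.7 -13.8   5.4] w -0.2
joints [ 0.04  0.57 -0.07  1.73  0.09  0.85 -1.93]
tool axes in instr x,z: [ 1.    -0.017  0.002] [ 0.001 -0.027 -1.   ]
target world [ 0.6417 -0.0547  0.097 ] shift tool mm [ -2.3 -10.8   1.8] rot tool [ 0.027 -0.001 -0.017]
```

Emit:
play_rows(
  increments=[
    [0, 10, 0, 0, 0, 0, 255],
    [0, 10, -10, 0, 0, 0, 255],
    [0, 5, -30, 0, 0, 0, 255],
    [0, 0, -30, 0, 0, 0, 255],
    [0, 0, -30, 0.02, 0, -0.015, 255],
  ],
)

```text
clock: 4.65
tcp_pos: [0.6326, -0.0827, 0.1997]
orientation: [3.114, -0.408, -0.011]
contact_force: [-0.4, -0.2, 0.3]
grip_width: 0.0001
```

```bash
python3 go.py -110 50 210 0.3
python3 - <<'E'
from bench import grab_frame
import cv2,numpy as np
for n in ("wrist","scene"):
    f=grab_frame(n); np.savez(n+"3.npz",**f)
    cv2.imwrite(f"pics/{n}3.png",f["color"])
E
```

```text
clock 4.65 instr [ 26.6 -59.5] 199.7 F_instr [-0.3 -0.2  0.3] w 0.1
joints [ 0.1   0.45 -0.09  1.67  0.05  1.03 -1.84]
tool axes in instr x,z: [ 1.     0.003 -0.006] [-0.006 -0.002 -1.   ]
target world [0.5294 0.0586 0.21  ] shift tool mm [-136.3 -109.9   -9.6] rot tool [0.002 0.306 0.003]
```

View pics/wrist3.png

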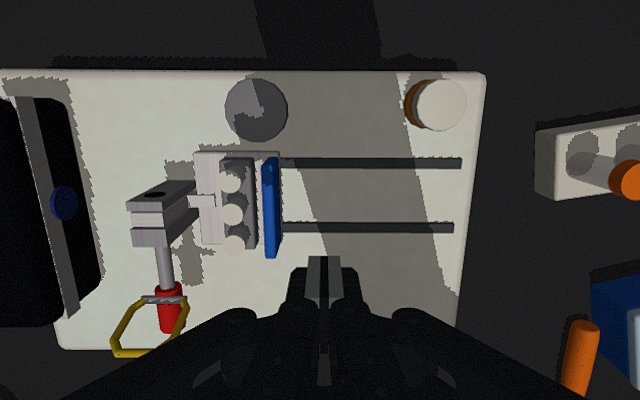

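Emit:
play_rows(
  increments=[
    [-40, 0, -5, 0, 0.1, 0, 255],
    [-40, -25, -12, 0, 0.1, 0, 255],
    [-40, -30, -15, 0, 0.1, 0, 255],
    [-15, -30, -5, 0, 0, 0, 255],
    [0, -15, 0, 0, 0, 0, 255],
  ],
)

```text
clock: 5.25
tcp_pos: [0.5223, 0.0512, 0.2172]
orientation: [3.041, -0.404, 0.471]
contact_force: [0.8, -0.3, 0.0]
grip_width: 0.0
```

```bash
python3 go.py -90 50 112 0.3
```

```text
clock 5.25 instr [-114.9   41.1] 217.2 F_instr [ 0.8 -0.1  0. ] w 0.0
joints [-0.19  0.12 -0.14  2.13  0.3   0.66 -2.38]
tool axes in instr x,z: [ 0.953 -0.     0.302] [ 0.302  0.003 -0.953]
target world [0.5487 0.0534 0.112 ] shift tool mm [ -8.   -8.7 107.9] rot tool [-0.003 -0.007 -0.   ]
```

Emit:
play_rows(
  increments=[
    [-5, -4, 25, 0, 0, 0, 255],
    [-3, -4, 30, 0, 0, 0, 255],
    [0, 0, 28, 0, 0, 0, 255],
    [0, 0, 15, 0, 0, 0, 255],
    [0, 0, 0, 0, 0, 0, 255],
  ],
)

```text
clock: 5.75
tcp_pos: [0.5462, 0.0642, 0.1216]
orientation: [3.053, -0.386, 0.481]
contact_force: [-0.1, -0.6, -0.3]
grip_width: -0.0004
```

```bash
python3 go.py -75 50 112 0.3
python3 - <<'E'
from bench import grab_frame
import cv2,numpy as np
for n in ("wrist","scene"):
    f=grab_frame(n); np.savez(n+"4.npz",**f)
    cv2.imwrite(f"pics/{n}4.png",f["color"])
E
```

```text
clock 5.75 instr [-95.2  59.8] 121.6 F_instr [ 0.1 -0.6 -0.3] w -0.4
joints [-0.24  0.3  -0.1   2.17  0.46  0.44 -2.55]
tool axes in instr x,z: [0.952 0.01  0.306] [ 0.306  0.015 -0.952]
target world [0.5631 0.0494 0.112 ] shift tool mm [16.2 10.2 15.1] rot tool [-0.015 -0.011  0.01 ]
```

View pics/wrist4.png

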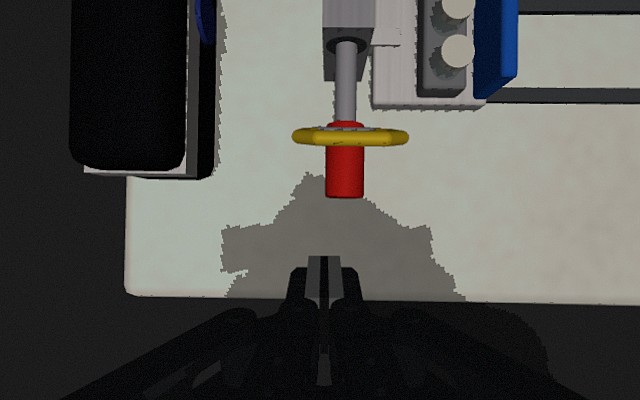

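```bash
python3 - <<'E'
from h import *
f=load("wrist4.npz")
for u,v,z in ((345,197,.118),(345,190,.124),(345,160,.124),(346,90,.12),(351,137,.164),(347,40,.131)): print(u,v,W2I(onz(f,u,v,z)).round(1),W2I(bydepth(f,u,v))[:2].round(1),bydepth(f,u,v)[2].round(3))
E
```

```text
345 197 [-59.8  50.9 118. ] [-60.1  51.2] 0.124
345 190 [-57.1  51.2 124. ] [-57.1  51.2] 0.125
345 160 [-43.9  51.4 124. ] [-44.1  51.4] 0.125
346 90 [-11.6  51.2 120. ] [-12.1  51.2] 0.121
351 137 [-42.4  51.4 164. ] [-43.3  51.6] 0.168
347 40 [  5.6  51.5 131. ] [10.3 51.1] 0.121
```

Emit:
play_rows(
  increments=[
    [4, 5, 7, -0.015, -0.01, 0.01, 255],
    [4, 2, 5, 0, 0, 0, 255],
    [2, 1, 1, 0, 0, 0, 255],
    [0, 0, 0, 0, 0, 0, 255],
  ],
)

```text
clock: 6.25
tcp_pos: [0.5606, 0.0527, 0.1168]
orientation: [3.041, -0.408, 0.472]
contact_force: [-0.1, 0.0, 0.1]
grip_width: 0.0001
```

```bash
python3 go.py -60 51 112 0.3
```

```text
clock 6.25 instr [-78.3  52.5] 116.8 F_instr [-0.1  0.   0.1] w 0.1
joints [-0.22  0.33 -0.09  2.14  0.45  0.45 -2.53]
tool axes in instr x,z: [ 0.953 -0.003  0.303] [ 0.303  0.003 -0.953]
target world [0.5779 0.0465 0.112 ] shift tool mm [16.   1.5 10.1] rot tool [-0.003 -0.007 -0.003]
```

Emit:
play_rows(
  increments=[
    [3, 1, 5, 0, 0, 0, 255],
    [6, 0, 3, 0, 0, 0, 255],
    [8, 0, 2.5, 0, 0, 0, 255],
    [8, 0, 2.5, 0, 0, 0, 255],
    [8, 0, 2.5, 0, 0, 0, 255],
  ],
)

```text
clock: 6.75
tcp_pos: [0.5953, 0.0421, 0.1115]
orientation: [3.042, -0.406, 0.467]
contact_force: [-4.1, 1.1, 3.2]
grip_width: -0.0001
```

```bash
python3 go.py -38 51 112 0.3
```

```text
clock 6.75 instr [-42.1  51.3] 111.5 F_instr [-4.2  0.   3.2] w -0.1
joints [-0.17  0.39 -0.1   2.07  0.43  0.46 -2.46]
tool axes in instr x,z: [ 0.954 -0.002  0.3  ] [ 0.3    0.002 -0.954]
target world [0.5991 0.0407 0.112 ] shift tool mm [4.  0.3 0.7] rot tool [-0.002 -0.004 -0.002]
```

Emit:
play_rows(
  increments=[
    [5, 0, 1.5, 0, 0, 0, 255],
    [4, 0, 1.2, 0, 0, 0, 255],
    [5, 0, 1.5, 0, 0, 0, 255],
    [5, 0, 1.5, 0, 0, 0, 255],
  ],
)

```text
clock: 7.15
tcp_pos: [0.6043, 0.0396, 0.1076]
orientation: [3.043, -0.402, 0.433]
contact_force: [-24.3, 5.6, 17.2]
grip_width: -0.0
```

```bash
python3 go.py -38 51 112 0.3
python3 - <<'E'
from bench import grab_frame
import cv2,numpy as np
for n in ("wrist","scene"):
    f=grab_frame(n); np.savez(n+"5.npz",**f)
    cv2.imwrite(f"pics/{n}5.png",f["color"])
E
```

```text
clock 7.15 instr [-32.7  51.2] 107.6 F_instr [-25.   -0.9  17.2] w -0.0
joints [-0.15  0.41 -0.12  2.03  0.41  0.49 -2.43]
tool axes in instr x,z: [0.96  0.002 0.28 ] [ 0.28  -0.005 -0.96 ]
target world [0.5991 0.0407 0.112 ] shift tool mm [-3.8  0.3 -5.7] rot tool [0.005 0.017 0.002]
```

View pics/wrist5.png

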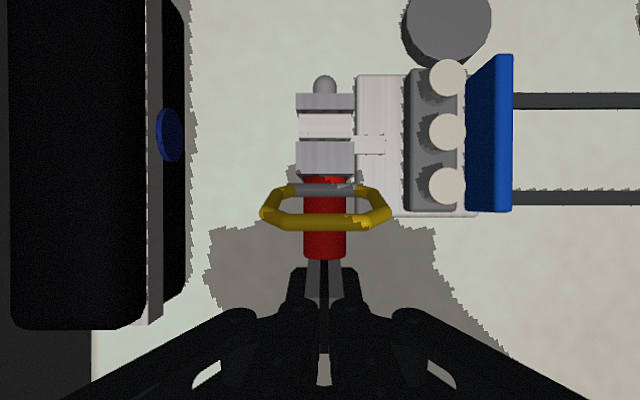

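Emit:
play_rows(
  increments=[
    [-12, 0, -4, 0, 0, 0, 255],
    [-15, 0, -5, 0, 0, 0, 255],
    [0, 0, -20, 0, -0.1, 0, 255],
    [0, 0, -20, 0, -0.1, 0, 255],
    [0, 0, 0, 0, -0.09, 0, 255],
  ],
)

```text
clock: 7.75
tcp_pos: [0.5631, 0.0533, 0.1469]
orientation: [3.114, -0.397, -0.032]
contact_force: [1.3, 0.1, -0.6]
grip_width: -0.0001
```

```bash
python3 go.py -35 51 154 0
python3 - <<'E'
from bench import grab_frame
import cv2,numpy as np
for n in ("wrist","scene"):
    f=grab_frame(n); np.savez(n+"6.npz",**f)
    cv2.imwrite(f"pics/{n}6.png",f["color"])
E
```

```text
clock 7.75 instr [-76.   53.8] 146.9 F_instr [ 1.3  0.5 -0.6] w -0.1
joints [ 0.01  0.42 -0.27  1.87  0.13  0.89 -2.15]
tool axes in instr x,z: [ 1.     0.011 -0.02 ] [-0.02  -0.005 -1.   ]
target world [0.602 0.04  0.154] shift tool mm [40.9  3.2 -7.9] rot tool [0.005 0.02  0.011]
```

View pics/wrist6.png

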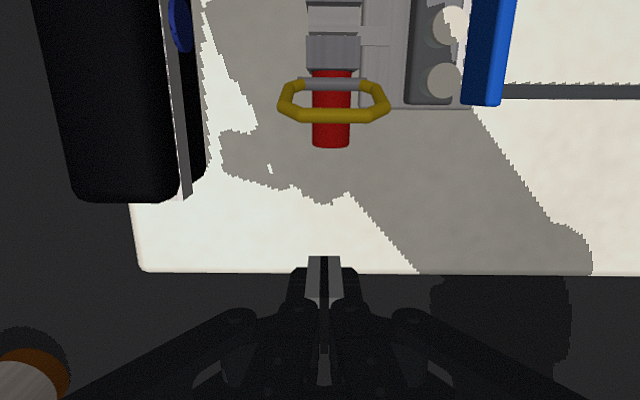

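Emit:
play_rows(
  increments=[
    [12, 1.5, -7, 0, 0.02, 0.01, 255],
    [14, 1.5, -2, 0, 0, 0, 255],
    [10, 0, 0, 0, 0, 0, 255],
    [4, 0, 0, 0, 0, 0, 255],
  ],
)

```text
clock: 8.25
tcp_pos: [0.6051, 0.0359, 0.1527]
orientation: [3.104, -0.42, 0.012]
contact_force: [0.7, 0.9, -0.3]
grip_width: -0.0001
```

```bash
python3 go.py 0 51 154 0
```

```text
clock 8.25 instr [-30.9  47.8] 152.7 F_instr [ 0.4  1.1 -0.3] w -0.1
joints [ 0.02  0.46 -0.24  1.79  0.15  0.91 -2.13]
tool axes in instr x,z: [ 1.    -0.005  0.009] [ 0.009 -0.009 -1.   ]
target world [0.6358 0.0308 0.154 ] shift tool mm [30.9 -3.3 -1. ] rot tool [ 0.008 -0.009 -0.005]
```

Emit:
play_rows(
  increments=[
    [7, -2, 0, 0, 0, 0, 255],
    [8, -1, 0, 0, 0, 0, 255],
    [8, 0, 0, 0, 0, 0, 255],
    [7, 0, 0, 0, 0, 0, 255],
  ],
)

```text
clock: 8.65
tcp_pos: [0.635, 0.0314, 0.152]
orientation: [3.103, -0.417, 0.007]
contact_force: [-1.6, -0.0, -1.2]
grip_width: -0.0001
```

```bash
python3 go.py 20 51 148 0
python3 - <<'E'
from bench import grab_frame
import cv2,numpy as np
for n in ("wrist","scene"):
    f=grab_frame(n); np.savez(n+"7.npz",**f)
    cv2.imwrite(f"pics/{n}7.png",f["color"])
E
```

```text
clock 8.65 instr [-0.9 51.3] 152.0 F_instr [-1.5 -0.4 -1.2] w -0.1
joints [ 0.02  0.5  -0.24  1.72  0.15  0.94 -2.12]
tool axes in instr x,z: [ 1.    -0.003  0.006] [ 0.006 -0.01  -1.   ]
target world [0.6551 0.0256 0.148 ] shift tool mm [20.9  0.2  4.1] rot tool [ 0.01  -0.006 -0.003]
```

View pics/wrist7.png

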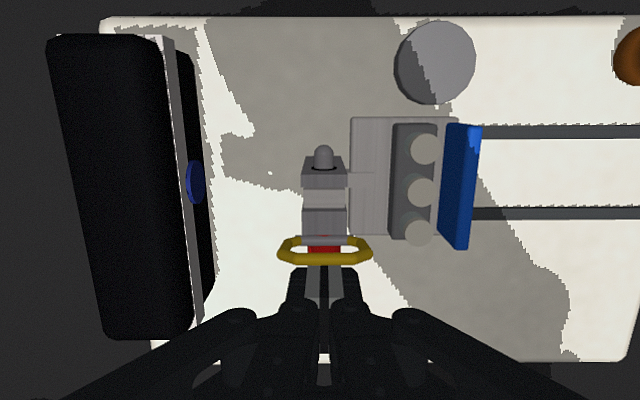

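Emit:
play_rows(
  increments=[
    [7, 0, 1, 0, 0, 0, 255],
    [7, 0, 1, 0, 0, 0, 255],
    [7, 0, 2, 0, 0, 0, 255],
    [6, 0, 2, 0, 0, 0, 255],
  ],
)

```text
clock: 9.15
tcp_pos: [0.6625, 0.0237, 0.145]
orientation: [3.103, -0.417, 0.006]
contact_force: [-0.2, -0.2, -0.4]
grip_width: -0.0
```

```bash
python3 go.py 30 51 146 0
python3 - <<'E'
from bench import grab_frame
import cv2,numpy as np
for n in ("wrist","scene"):
    f=grab_frame(n); np.savez(n+"8.npz",**f)
    cv2.imwrite(f"pics/{n}8.png",f["color"])
E
```

```text
clock 9.15 instr [27.7 51.1] 145.0 F_instr [-0.1 -0.2 -0.4] w -0.0
joints [ 0.03  0.55 -0.23  1.65  0.16  0.96 -2.1 ]
tool axes in instr x,z: [ 1.    -0.003  0.005] [ 0.005 -0.01  -1.   ]
target world [0.6648 0.023  0.146 ] shift tool mm [ 2.3  0.1 -1. ] rot tool [ 0.01  -0.005 -0.003]
```

View pics/wrist8.png

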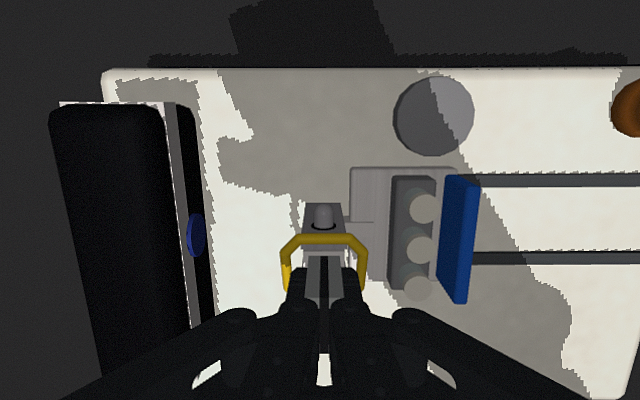

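Emit:
play_rows(
  increments=[
    [0, 0, 0, 0, 0, 0, 255],
    [0, 0, 0, 0, 0, 0, 255],
  ],
)

```text
clock: 9.45
tcp_pos: [0.6635, 0.0233, 0.1452]
orientation: [3.103, -0.418, 0.008]
contact_force: [-0.4, -0.5, 0.2]
grip_width: 0.0002
```

```bash
python3 go.py 30 51 146 0
python3 - <<'E'
from h import *
from bench import grab_frame
import cv2,numpy as np
for n in ("wrist","scene"):
    f=grab_frame(n); np.savez(n+"9.npz",**f)
    cv2.imwrite(f"pics/{n}9.png",f["color"])
f=load("wrist9.npz")
a=f["color"][150:350,230:480];b=load("scene9.npz")["color"][130:260,240:400]
cv2.imwrite("pics/c9.png",np.hstack([cv2.resize(a,(400,320)),cv2.resize(b,(394,320))]))
E
```

```text
clock 9.45 instr [28.7 50.9] 145.2 F_instr [-0.2 -0.5  0.2] w 0.2
joints [ 0.03  0.55 -0.23  1.65  0.16  0.95 -2.1 ]
tool axes in instr x,z: [ 1.    -0.004  0.007] [ 0.007 -0.01  -1.   ]
target world [0.6648 0.023  0.146 ] shift tool mm [ 1.3 -0.1 -0.8] rot tool [ 0.01  -0.007 -0.004]
```

View pics/c9.png

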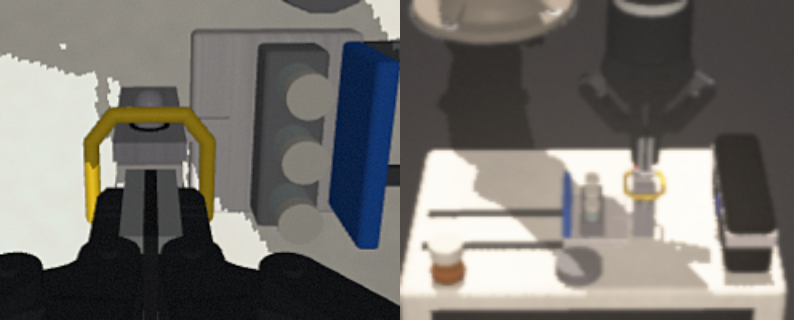

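```bash
python3 - <<'E'
from h import *
for n in ("wrist9","scene9"):
    f=load(n+".npz"); hsv=cv2.cvtColor(f["color"],cv2.COLOR_BGR2HSV)
    m=(hsv[...,0]>=18)&(hsv[...,0]<=35)&(hsv[...,1]>120)&(hsv[...,2]>70)
    m[:150]=0;m[:,:255]=0;m[:,400:]=0;m[350:]=0
    vs,us=np.nonzero(m)
    P=np.array([np.r_[W2I(bydepth(f,u,v))[:2],bydepth(f,u,v)[2]*1000] for u,v in zip(us,vs)])
    for y0 in (30,36,45,50,55,64,68):
        s=abs(P[:,1]-y0)<3
        for q in P[s][np.argsort(P[s][:,0])][::max(1,s.sum()//5)]: print(n,y0,q.round(0))
E
```

```text
wrist9 30 [ 12.  32. 125.]
wrist9 30 [ 19.  33. 126.]
wrist9 30 [ 24.  32. 127.]
wrist9 30 [ 29.  33. 126.]
wrist9 30 [ 35.  33. 127.]
wrist9 30 [ 40.  33. 125.]
wrist9 36 [ 16.  33. 126.]
wrist9 36 [ 27.  35. 126.]
wrist9 36 [ 33.  33. 126.]
wrist9 36 [ 39.  35. 126.]
wrist9 36 [ 43.  35. 126.]
wrist9 36 [ 48.  38. 125.]
wrist9 45 [ 45.  44. 125.]
wrist9 45 [ 46.  44. 126.]
wrist9 45 [ 47.  46. 126.]
wrist9 45 [ 48.  43. 127.]
wrist9 45 [ 48.  45. 126.]
wrist9 45 [ 49.  47. 125.]
wrist9 50 [ 45.  49. 124.]
wrist9 50 [ 46.  50. 126.]
wrist9 50 [ 47.  50. 125.]
wrist9 50 [ 48.  52. 124.]
wrist9 50 [ 49.  47. 123.]
wrist9 55 [ 44.  53. 124.]
wrist9 55 [ 46.  55. 125.]
wrist9 55 [ 47.  56. 126.]
wrist9 55 [ 48.  58. 125.]
wrist9 55 [ 49.  56. 125.]
wrist9 55 [102.  52. 289.]
wrist9 64 [ 22.  67. 124.]
wrist9 64 [ 41.  64. 125.]
wrist9 64 [ 43.  67. 125.]
wrist9 64 [ 45.  63. 127.]
wrist9 64 [ 47.  63. 126.]
wrist9 64 [ 49.  62. 125.]
wrist9 68 [ 11.  70. 126.]
wrist9 68 [ 22.  68. 126.]
wrist9 68 [ 28.  67. 126.]
wrist9 68 [ 35.  68. 126.]
wrist9 68 [ 40.  67. 126.]
wrist9 68 [ 46.  65.
[... 224 characters left out ...]
cene9 45 [ 47.  43. 126.]
scene9 45 [ 50.  43. 125.]
scene9 45 [ 51.  45. 125.]
scene9 50 [ 46.  48. 122.]
scene9 50 [ 47.  48. 126.]
scene9 50 [ 48.  50. 123.]
scene9 50 [ 50.  52. 127.]
scene9 50 [ 50.  52. 125.]
scene9 50 [ 51.  50. 128.]
scene9 55 [ 45.  57. 124.]
scene9 55 [ 47.  54. 126.]
scene9 55 [ 49.  54. 124.]
scene9 55 [ 50.  52. 127.]
scene9 55 [ 50.  52. 125.]
scene9 55 [ 50.  57. 125.]
scene9 64 [ 12.  65. 126.]
scene9 64 [ 34.  67. 128.]
scene9 64 [ 40.  66. 126.]
scene9 64 [ 45.  62. 124.]
scene9 68 [ 12.  65. 126.]
scene9 68 [ 18.  67. 128.]
scene9 68 [ 23.  67. 125.]
scene9 68 [ 23.  67. 128.]
scene9 68 [ 26.  67. 125.]
scene9 68 [ 34.  67. 128.]
scene9 68 [ 40.  66. 126.]
```

Ring is level (wire top at 126 mm, centre 123 mm, bar at x = 46 mm). I'll lift straight up, clear away and check again.

Emit:
play_rows(
  increments=[
    [0, 0, -15, 0, 0, 0, 255],
    [0, 0, -30, 0, 0, 0, 255],
    [-20, 0, -30, 0, 0, 0, 255],
    [-30, 0, -10, 0, 0, 0, 255],
    [-30, 0, 0, 0, 0, 0, 255],
  ],
)

```text
clock: 10.05
tcp_pos: [0.5869, 0.0452, 0.2372]
orientation: [3.104, -0.422, 0.015]
contact_force: [-0.4, 0.5, -0.8]
grip_width: 0.0003
```

Emit:
play_rows(
  increments=[
    [-20, 0, 0, 0, 0, 0, 255],
    [0, 0, 0, 0, 0, 0, 255],
    [0, 0, 0, 0, 0, 0, 255],
  ],
)

```text
clock: 10.35
tcp_pos: [0.5653, 0.0526, 0.2424]
orientation: [3.105, -0.417, 0.024]
contact_force: [0.3, 0.5, 0.2]
grip_width: -0.0002
```

```bash
python3 go.py
python3 - <<'E'
from h import *
from bench import grab_frame
for n in ("wrist","scene","top"):
    f=grab_frame(n); np.savez(n+"10.npz",**f)
    cv2.imwrite(f"pics/{n}10.png",f["color"])
a=load("top0.npz")["color"].astype(int);b=load("top10.npz")["color"].astype(int)
a2=load("scene0.npz")["color"];b2=load("scene10.npz")["color"]
# track neighbours in top by template
for nm,(u,v,w,h) in {"reagent":(165,230,40,35),"beaker":(153,185,42,38),"tipbox":(426,244,54,42),"rack":(408,186,84,34),"jar":(370,158,20,20),"dish":(327,148,22,20)}.items():
    t=a[v:v+h,u:u+w].astype(np.uint8); R=b[v-6:v+h+6,u-6:u+w+6].astype(np.uint8)
    s=cv2.matchTemplate(R,t,cv2.TM_CCOEFF_NORMED); _,mx,_,l=cv2.minMaxLoc(s); print(nm,mx.__round__(3),(l[0]-6,l[1]-6))
x=cv2.resize(b2[120:260,240:400],(400,350),interpolation=cv2.INTER_CUBIC); y=load("wrist10.npz")["color"][0:350,200:600]
cv2.imwrite("pics/c10.png",np.hstack([x,y]))
E
```

```text
clock 10.35 instr [-73.7  53.6] 242.4 F_instr [0.1 0.5 0.2] w -0.2
joints [ 0.01  0.3  -0.27  1.8   0.11  1.05 -2.14]
tool axes in instr x,z: [ 1.    -0.003  0.016] [ 0.016 -0.006 -1.   ]
reagent 0.991 (0, 0)
beaker 0.996 (0, 0)
tipbox 0.998 (0, 0)
rack 0.997 (0, 0)
jar 0.997 (0, 0)
dish 0.982 (0, 0)
```

View pics/c10.png

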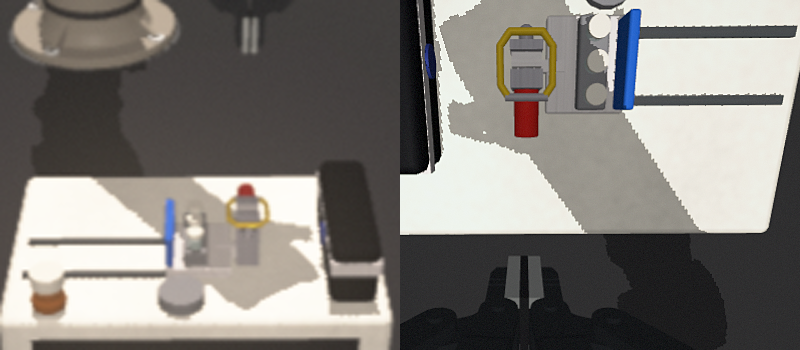

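The final view shows the ring lying level around the post (crop pixels 497–556 × 28–100). The red head is against the post, the lug sits in the gap, and the arm is clear. No neighbour has moved.

```bash
python3 -c "
from bench import r
print(r.hand_in())"
```

```text
the job is handed in; nothing more can be done
None
```

The instrument is ready to move, and I handed the job in at about 10.5 s of the 45 s allowed. The steps were done in the order asked:

- **Carriage:** I pushed it in until it reached its hard stop. It held there at about 14–17 N, and the images show the lug inside the post.
- **Pin:** I pushed the red head in about 36 mm until it stopped against the post, at about 25 N horizontally. The shaft end shows beyond the far side of the post.
- **Ring:** I pushed its bar over and it snapped shut. Depth readings put the wire level, with its top at about 126 mm (centre 123 mm) and the bar about 6 mm beyond the post. It was still level after the arm had backed away.

**Last checks:** the top camera showed no shift (0 px) of the bottle, beaker, jar, dish, tip box or tube rack. The arm was clear, with the force reading near zero. No check failed. The carriage and pin being home is judged from the stops and the pictures; there was no direct joint reading.

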